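# Rack the empty engraving jig under its batch

## Task

Lift the empty jig off the drilled plate by its handle and slide it from the front into the rack's left-hand bay (as the robot sees it), onto the rail pair directly beneath the jig loaded with bottle caps, handle towards the robot. Push it fully home against the rear stops and let go of it. Do not knock about the small things on the table.

Things in the scene. Friction and masses are not known exactly. Their poses are not given: they have to be found in the camera images.
- jig_mid (a point): centre (mid-thickness) of the empty jig: a flat loose amber acrylic lattice, 105 (x) x 142 (y) x 5 mm, 0.17 kg or so, lying on the drilled plate, its handle overhanging the near edge. Axes: x from the handle to the far edge, y left, z up. Underside 2.5 mm below this point, front and rear edges at x = -52.5 and +52.5 mm.
- jig_handle (a point): point to grip on the jig's handle, axes as jig_mid, 82.5 mm from it along -x and 8.5 mm above it. The handle is an aluminium bar straight out of the middle of the front edge, 50 (x) x 20 (y) x 22 mm high, underside level with the jig's. This is its middle in y and z, 30 mm ahead of the jig's front edge, 20 mm from the bar's free end. Grip across the 20 mm.
- stage: fixed drilled aluminium plate on a dark set-back base, where the jig starts; origin on the table under it, x away from the robot, y left. Plate 140 (x, -45 to +95 mm) x 180 (y) mm, top 90 mm above the table.
- rack: fixed open-frame rack, 150 (x) x 360 (y) x 316 mm high, two bays side by side with three rail pairs each. Origin on the table under its centre, x from open front to rear, y left. Rails and posts begin at x = -62.5 mm. Bay middles at y = +85 and -85 mm; 150 mm clear between rail flanges (15 mm high). Ledges 16 mm wide, tops at 110, 185, 260 mm; rear stops at x = +52.5 mm, 18 mm high.
- left_low (a point): where jig_mid is when the jig lies fully home on the left bay's lowest rail pair; axes as the rack's, 112.5 mm above the table (ledge top 2.5 mm below this point).
- left_mid (a point): the same for the left bay's middle rail pair, 187.5 mm above the table.
- left_top (a point): the same for the left bay's highest rail pair, 262.5 mm above the table.
- batch_a: loaded jig, fixed on the HIGHEST rail pair of either bay (y in the rack's frame +85 mm: left, -85 mm: right): acrylic lattice 117 x 142 x 5 mm, no handle, twelve wooden caps on it, 30 mm high in all. Axes as the rack's, origin on its underside. Its front lip is at x = -64.5 mm, 12 mm ahead of the front edge of a jig home below it, so an upright gripper hits it: tilt the tool back 25 to 45 degrees.
- batch_b: loaded jig just like batch_a, but fixed on the MIDDLE rail pair of the other bay. If batch_a is in the left bay, the middle pair there is the one to use; if batch_b is, the lowest.
- cap1: loose wooden bottle cap, 26 mm across, 28 mm high, origin under it; leave alone.
- cap2: another one like cap1; leave alone.
- cleaner: loose white bottle, 48 mm across, 100 mm high, origin under it; leave alone.
- brush: loose brush lying on the table, along its x; leave alone.
- driver: loose screwdriver lying on the table, along its x; leave alone.
- wing: loose black wing screw, 38 mm long, 22 mm high, origin under it; leave alone.
There are look-alikes about, which are no part of the job. Of the things that look like the stage, take the one that is farthest from the robot's base at the start.

How it is judged:
On the way, in this order (a step that is already met when the one before it is completed fails the run):
1. the empty jig is lifted clear of the drilled plate (z of jig_mid in the frame of stage above 0.105 m and contact force between jig and stage below 0.05 N), for 0.1 s.
2. the jig is part-way in from the front on the rail pair directly beneath the loaded jig of the left bay (centre 20 to 90 mm short of home) (((y of batch_a in the frame of rack above 0 m and (x of jig_mid in the frame of left_mid between -0.09 and -0.02 m and y of jig_mid in the frame of left_mid between -0.009 and 0.009 m and z of jig_mid in the frame of left_mid between -0.006 and 0.02 m)) or (y of batch_b in the frame of rack above 0 m and (x of jig_mid in the frame of left_low between -0.09 and -0.02 m and y of jig_mid in the frame of left_low between -0.009 and 0.009 m and z of jig_mid in the frame of left_low between -0.006 and 0.02 m)))), for 0.1 s.
At the end, for the whole second after the job is handed in: The empty jig lies level and at rest in the left bay on the rail pair directly beneath the loaded jig, handle to the front, its centre within 8 mm of home along the rails, 9 mm sideways and 6 mm in height, and has been let go; no small thing moved by over 30 mm (((y of batch_a in the frame of rack above 0 m and (x of jig_mid in the frame of left_mid between -0.008 and 0.006 m and y of jig_mid in the frame of left_mid between -0.009 and 0.009 m and z of jig_mid in the frame of left_mid between -0.006 and 0.006 m)) or (y of batch_b in the frame of rack above 0 m and (x of jig_mid in the frame of left_low between -0.008 and 0.006 m and y of jig_mid in the frame of left_low between -0.009 and 0.009 m and z of jig_mid in the frame of left_low between -0.006 and 0.006 m))) and angle between jig_mid's own z axis and vertical below 0.06 rad and x of jig_handle in the frame of rack below -0.05 m and linear speed of jig below 0.02 m/s); the robot touches nothing.
It fails at once if a small thing on the table is knocked over or moved by more than 30 mm (distance of any of cap1, cap2, cleaner, brush, driver, wing from where it was at the start of the episode above 0.03 m or angle between any of cap1, cap2, cleaner's own z axis and vertical above 0.6 rad).
It also fails if it takes over 38 s, if anything falls off the work surface, if the arm or the gripper's body presses on something with over 40 N, if the wrist force passes 120 N, or if a joint passes its speed limit or range.

## Robot

A 6-joint arm with a two-finger parallel gripper is mounted at the origin on the work surface. World frame = base frame: x ahead of the robot, y to its left, z up, the work surface at z = 0. Lengths are in m, angles in rad, forces in N, time in s.
With the tool pointing down it reaches from about 0.325 to 0.75 m from the base axis. Payload 7.6 kg.
Tool frame: the origin (TCP) lies midway between the tips of the shut fingers; the grasp point (between the pads) lies 19 mm behind it (bot.tcp_to_grasp is the distance from the TCP to the grasp point, in m); z points along the fingers, y is the line along which they close (so a half turn about z gives the same grasp; the last joint's range is limited). The gripper opens to 85 mm and grips with 20 to 120 N. Pads are 22 mm wide; open, the fingers measure 114 mm over their backs; the gripper's body (76 mm by 85 mm) begins 54 mm behind the grasp point. The pads swing forward as they close: fully open they stand 13 mm farther back than shut.
Start: joints at [-1.265, 0.052, 1.401, -0, 1.689, -0.07], TCP at [0.193, -0.488, 0.231] pointing down, gripper open.
Joint ranges: [-2.9, 2.9], [-0.91, 2.17], [0.12, 2.37], [-1.06, 4.2], [0.26, 2.73], [-2.93, 2.93]. Speed limits (rad/s): [2.57, 2.57, 3.01, 3.14, 3.14, 3.14].

## Interface

Orientations are given as a rotation vector (axis times angle).
In Python, from cell import bot, vision gives the robot as it stands.
- The arm moves only by the tool servo_tool, never from a script. Its argument "series" is one flat list of numbers, 4 for each row, row after row: the shift along the tool's x, y, z normalised to -1 to 1, where 1 is 0.3 m, then the turn about the tool's z normalised to -1 to 1, where 1 is 0.5 rad. A call has 1 to 12 rows; each row is the pose to reach, as a shift and turn from the pose commanded when the call began, along the tool's axes at that moment; what a row does not reach only later rows make up. A row lasts 1/12 s, in which the tool goes at most 41.7 mm and 7.16 degrees, less where a joint would pass 70% of its speed; a pose out of reach is approached as far as the arm can. A call with a number of a shift or a turn outside -1 to 1 is refused whole. A call with a gripper value outside its range is refused whole. "hand" is the gripper command: -1 is fully open, 1 is shut, values between are in proportion, set as the call begins (left out, the last holds). The fingers move at their own pace and stop on an object; the grip force is fixed at half the most. Time passes only in rows, so rows that repeat a pose let the fingers close. It gives the time, the measured TCP pose, the force, the opening and the grip force at its end, in the units of the state.
- bot.sense(): the state, without advancing time (a new reading comes with each control period).
- vision.get_image(name): name is "side" or "top" or "wrist"; returns the picture (420x560x3 uint8, red, green, blue); there is no depth.
- vision.camera_model(name): a dict with "K" (3x3 intrinsics, pixels), "rvec" (rotation vector, rad) and "tvec" (3), from world to camera coordinates, as OpenCV has them. Camera axes: x right, y down, z forward; pixel columns grow to the right and rows downward; lengths in m; the calibration is good to about 2 mm. A picture is of the moment at which its call begins: read the wrist's pose just before it. camera_model takes no time and is no camera call; for the wrist camera it gives the pose at the moment of the call.
- bot.sign_off(): hands the job in; it is judged then, once.
The state is a dict: "clock": time; "joints": joint angles; "qvel": joint speeds; "tau": joint torques, N m; "ee_pos": TCP position; "tcp_rot": TCP orientation; "wrist_force": force on the tool from outside, world axes, zero at the start; "wrist_torque": the same for the moment, N m; "finger_gap": opening from 0.0 (shut) to 1.0 (fully open); "grip_force": force on a finger pad.
Only numpy, scipy, OpenCV 4.12 (cv2) and the standard library are available. Lean on these libraries where they do the work, as an engineer would, in place of code of your own. Each camera call takes 0.05 s, during which the arm holds its last target. There are 200 camera calls.

## Working session

There is one attempt and no reset: what is moved stays moved. The work goes in short steps, Python scripts to look and compute and a tool call to move; the robot and the scene stay as the last step left them, time stands still between calls to the robot, and variables do not carry over. Pictures are saved under pics/ and viewed, at most 10 in all, crops included, and the job is handed in when it is done.

Besides the shell and the picture viewer there is one more tool, called after ">>>" by a JSON object that holds its "fn" and its "kwargs". servo_tool: Moves the arm, as the interface text tells. Scaled input: -1 to 1 covers 0.3 m each way for a shift and 0.5 rad each way for a turn. Its arguments: {"type":"object","properties":{"series":{"type":"array","items":{"type":"number"}},"hand":{"type":"number"}},"required":["series"]}

```bash
mkdir -p pics; cat > h.py <<'E'
import numpy as np, cv2
from cell import bot, vision
R=lambda v: cv2.Rodrigues(np.array(v,float))[0]
def ray(m,uv):
    d=np.linalg.inv(m["K"])@[uv[0],uv[1],1]; r=R(m["rvec"]); return -r.T@np.ravel(m["tvec"]), r.T@d
def onz(m,uv,z):
    o,d=ray(m,uv); return o+d*(z-o[2])/d[2]
def proj(m,P):
    return cv2.projectPoints(np.array(P,float).reshape(-1,3),np.array(m["rvec"],float),np.array(m["tvec"],float),np.array(m["K"],float),None)[0].reshape(-1,2)
def save(n,f):
    im=vision.get_image(n)[...,::-1].copy(); cv2.imwrite(f"pics/{f}.png",im); return im
E
python3 - <<'E'
from h import *
print(bot.sense())
for n in("side","top"):
    save(n,n+"0"); m=vision.camera_model(n); o,d=ray(m,(280,210)); print(n,o.round(3),d.round(3),m["K"][0][0])
    a=cv2.imread(f"pics/{n}0.png")
a=[cv2.imread(f"pics/{n}0.png") for n in("side","top")]
E
```

```text
{'clock': 0.0, 'joints': array([-1.26528453e+00,  5.27894253e-02,  1.40173745e+00, -2.58142091e-06,
        1.68861548e+00, -7.02969647e-02]), 'qvel': array([ 0.00066817, -0.00225757, -0.00062923,  0.00043279, -0.00022537,
       -0.00060472]), 'tau': array([ 2.73332225e-04, -3.81666291e+01, -3.60187411e+01, -8.94985351e-05,
        6.11419848e-03,  1.43288031e-05]), 'ee_pos': array([ 0.19261682, -0.48805578,  0.23049079]), 'tcp_rot': array([-3.08478235e+00, -5.86563417e-01,  2.89485762e-04]), 'wrist_force': array([-0.50406554,  0.63920244,  0.8259915 ]), 'wrist_torque': array([ 0.00048791, -0.01959327,  0.00651727]), 'grip_force': 0.0, 'finger_gap': 1.0009880008063858}
side [0.339 1.015 0.716] [ 0.16  -0.853 -0.497] 488.41111477182903
top [0.232 0.049 1.4  ] [ 0.219 -0.003 -0.976] 425.2509833980804
```

View pics/side0.png

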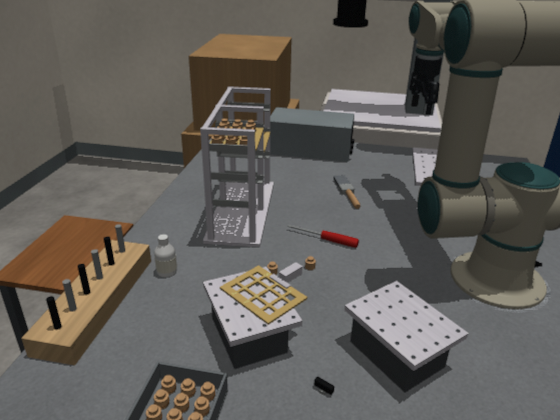

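View pics/top0.png

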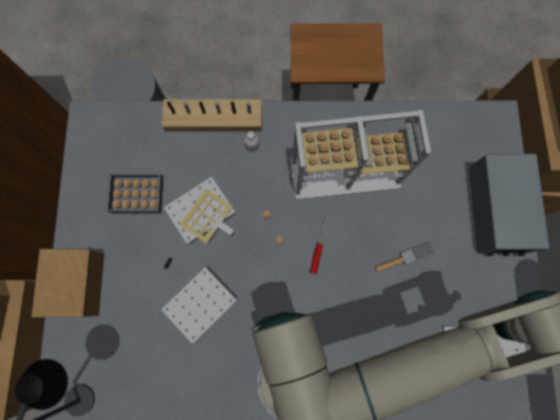

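Side: jig on the plate at (262,292), second empty plate at (405,325), rack at (238,165) with caps under its top. Top: jig on the plate at (205,213), handle at (225,228), empty plate at (199,305), a third plate under the arm at (490,340); rack with loaded jigs at (330,150) left and (386,152) right. Stage candidates: (200,210), (199,305), (490,340). The one farthest from the base, and the one carrying the jig, is (200,210).

```bash
python3 - <<'E'
from h import *
t=cv2.imread("pics/top0.png"); s=cv2.imread("pics/side0.png")
up=lambda im,a,b,c,d,f: cv2.resize(im[b:d,a:c],None,fx=f,fy=f,interpolation=cv2.INTER_CUBIC)
A=up(t,285,100,435,205,4); B=up(t,160,170,260,250,4); C=up(s,195,80,285,250,3)
cv2.imwrite("pics/rack.png",A)
o=np.zeros((600,800,3),np.uint8); o[:320,:400]=B; o[:510,400:670]=C; cv2.imwrite("pics/crop2.png",o)
m=vision.camera_model("top")
hsv=cv2.cvtColor(t,cv2.COLOR_BGR2HSV)
mask=cv2.inRange(hsv,(15,90,90),(35,255,255)); mask[:, :160]=0; mask[:,260:]=0; mask[:170]=0; mask[250:]=0
mask=cv2.morphologyEx(mask,cv2.MORPH_CLOSE,np.ones((9,9)))
c=max(cv2.findContours(mask,0,1)[0],key=cv2.contourArea)[:,0]
P=np.array([onz(m,p,.095)[:2] for p in c])
r=cv2.minAreaRect((P*1000).astype(np.float32)); print(r, cv2.boxPoints(r))
E
```

```text
((507.9840393066406, 278.1507263183594), (98.46644592285156, 134.63006591796875), 56.52301788330078) [[424.67892 274.21603]
 [536.97485 199.95383]
 [591.2892  282.08542]
 [478.99323 356.34763]]
```

View pics/rack.png

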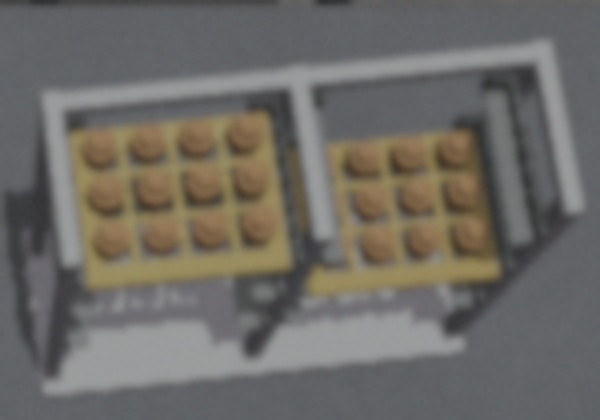

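View pics/crop2.png

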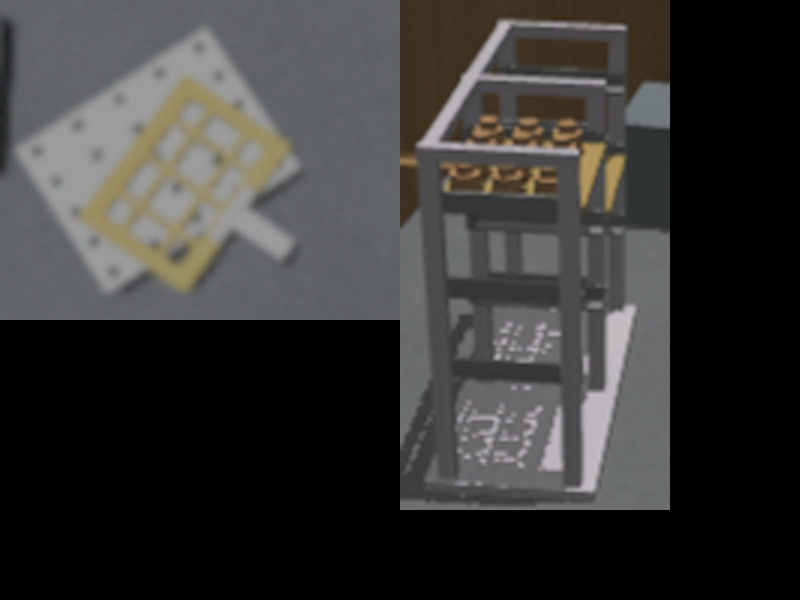

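Crop: left bay's loaded jig is the higher one (batch_a, highest rails; right bay's is lower), so the target is the left middle pair, z = 0.1875. Jig confirmed on the far plate, handle towards -x,-y. Rack-top outer corners in the crop are about (43,92), (553,40), (585,210) and (62,268), and the batch_a lip runs (87,288)–(293,268).

```bash
python3 - <<'E'
from h import *
m=vision.camera_model("top")
f=lambda p,z: onz(m,(285+(p[0]+.5)/4-.5,100+(p[1]+.5)/4-.5),z)[:2]
loc=np.array([[75,180],[75,-180],[-75,-180],[-75,180],[-64.5,156],[-64.5,14]])/1000
W=np.array([f(p,.316) for p in[(43,92),(553,40),(585,210),(62,268)]]+[f(p,.265) for p in[(87,288),(293,268)]])
print(W.round(3))
for L,V in((loc[:4],W[:4]),(loc,W)):
    a,b=L-L.mean(0),V-V.mean(0)
    y=np.arctan2((a[:,0]*b[:,1]-a[:,1]*b[:,0]).sum(),(a*b).sum())
    Q=np.array([[np.cos(y),-np.sin(y)],[np.sin(y),np.cos(y)]]); t=V.mean(0)-Q@L.mean(0)
    print(np.degrees(y),t.round(4),(1000*(V-L@Q.T-t)).round(1).tolist(),"home",t+Q@[0,.085],"grip",t+Q@[-.0825,.085])
for n,p in(("cap1",(266,214)),("cap2",(279,239)),("cleaner",(251,140)),("driver",(317,258)),("wing",(168,263))): print(n,onz(m,p,.02).round(3))
E
```

```text
[[ 0.721  0.003]
 [ 0.759 -0.348]
 [ 0.635 -0.36 ]
 [ 0.595 -0.008]
 [ 0.597 -0.028]
 [ 0.611 -0.172]]
6.24395646179483 [ 0.6774 -0.1781] [[-11.4, -5.5], [-12.7, 1.2], [12.8, 5.1], [11.4, -0.8]] home [ 0.66811223 -0.0936397 ] grip [ 0.58610164 -0.10261257]
6.190788912492993 [ 0.6774 -0.178 ] [[-11.6, -5.6], [-12.6, 1.2], [12.9, 5.0], [11.2, -1.0], [0.5, 1.8], [-0.3, -1.2]] home [ 0.66824638 -0.09350533] grip [ 0.58622749 -0.10240209]
cap1 [0.529 0.091 0.02 ]
cap2 [0.445 0.048 0.02 ]
cleaner [0.79  0.145 0.02 ]
driver [ 0.383 -0.075  0.02 ]
wing [0.366 0.408 0.02 ]
```

>>> {"fn": "servo_tool", "kwargs": {"series": [0,0,-0.1,0,0,0,-0.3,0,0,0,-0.5,0]}}

```text
clock: 0.35
ee_pos: [0.1925, -0.4877, 0.3446]
tcp_rot: [-3.083, -0.586, 0.001]
wrist_force: [0.7, -0.1, 0.7]
finger_gap: 0.996
grip_force: 0.0
```

>>> {"fn": "servo_tool", "kwargs": {"series": [0.04,-0.04,0,0,0.12,-0.13,0,-0.1,0.2,-0.22,0,-0.15,0.28,-0.3,0,-0.2,0.36,-0.39,0,-0.25,0.44,-0.48,0,-0.3,0.52,-0.56,0,-0.35,0.6,-0.65,0,-0.4,0.68,-0.74,0,-0.45,0.76,-0.82,0,-0.5,0.82,-0.89,0,-0.55,0.85,-0.92,0,-0.6], "hand": 0}}

```text
clock: 1.35
ee_pos: [0.3291, -0.1354, 0.3447]
tcp_rot: [-2.962, -1.047, -0.001]
wrist_force: [-0.2, -0.6, -0.1]
finger_gap: 0.504
grip_force: 0.0
```

```bash
cat > go.py <<'E'
from h import *
import sys
x,y,z,yaw=map(float,sys.argv[1:5]); s=bot.sense(); M=R(s["tcp_rot"])
d=M.T@(np.array([x,y,z])-s["ee_pos"]); cy=np.degrees(np.arctan2(M[1,0],M[0,0]))
print("pos",s["ee_pos"].round(4),"yaw",cy.round(2),"shift",(d/.3).round(3),"turn",round(-np.radians(yaw-cy)/.5,3),"j",s["joints"].round(2),"down",M[:,2].round(3))
E
python3 go.py .4625 .209 .25 56.5
```

```text
pos [ 0.3291 -0.1354  0.3447] yaw 38.95 shift [ 1.068 -0.613  0.316] turn -0.613 j [-0.49 -0.42  1.59  0.    1.97  0.4 ] down [ 0.  0. -1.]
```

>>> {"fn": "servo_tool", "kwargs": {"series": [0.08,-0.05,0.02,-0.05,0.18,-0.1,0.05,-0.1,0.28,-0.16,0.08,-0.15,0.38,-0.22,0.1,-0.2,0.48,-0.28,0.13,-0.27,0.58,-0.34,0.16,-0.34,0.68,-0.4,0.2,-0.4,0.78,-0.46,0.24,-0.46,0.87,-0.51,0.28,-0.52,0.94,-0.55,0.31,-0.58,0.98,-0.57,0.31,-0.61,0.98,-0.57,0.31,-0.61]}}

```text
clock: 2.35
ee_pos: [0.4509, 0.1812, 0.2499]
tcp_rot: [-2.768, -1.484, 0.005]
wrist_force: [-0.4, -0.5, -0.1]
finger_gap: 0.501
grip_force: 0.0
```

```bash
python3 - <<'E'
from h import *
m=vision.camera_model("wrist"); save("wrist","w1"); o,d=ray(m,(280,210)); print(o,d)
print(proj(m,[[.4625,.209,.112],[.508,.278,.095]]))
E
python3 go.py .4625 .209 .25 56.5
```

```text
[0.48788718 0.23702204 0.39319759] [-0.14774139 -0.21559119 -0.9652686 ]
[[274.51310105 165.08414716]
 [274.06536919  60.85537969]]
pos [0.4508 0.1799 0.2507] yaw 56.29 shift [ 0.102 -0.021  0.002] turn -0.007 j [ 0.3  -0.06  1.48 -0.    1.73  0.89] down [-0.002 -0.001 -1.   ]
```

View pics/w1.png

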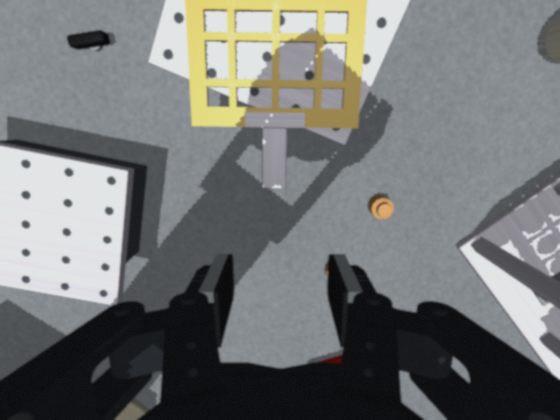

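Wrist view: jig front edge runs (191,127)–(359,129); the handle spans columns 263–286 and ends at row ~187. My estimate projects to (274,165), which is on the handle.

```bash
python3 - <<'E'
from h import *
im=cv2.imread("pics/w1.png"); m=vision.camera_model("wrist")
a=onz(m,(191,127),.095);b=onz(m,(359,129),.095);e=onz(m,(274.5,187),.112);h=onz(m,(274.5,160),.112)
yaw=np.arctan2(*(b-a)[:2][::-1])+np.pi/2
u=np.array([np.cos(yaw),np.sin(yaw)]); mid=(a+b)[:2]/2
print(np.linalg.norm(b-a),np.degrees(yaw),"mid",mid,"jig",mid+.0525*u,"grip from edge",mid-.03*u,"from end",e[:2]+.02*u,h[:2])
E
```

```text
0.14449329405853323 55.615101665169256 mid [0.47922053 0.23211215] jig [0.50886988 0.27543842] grip from edge [0.46227805 0.20735427] from end [0.46344998 0.20871805] [0.4649158  0.21114112]
```

```bash
python3 go.py .459 .202 .082 56
```

```text
pos [0.4508 0.1799 0.2507] yaw 56.29 shift [ 0.077 -0.018  0.562] turn 0.01 j [ 0.3  -0.06  1.48 -0.    1.73  0.89] down [-0.002 -0.001 -1.   ]
```

>>> {"fn": "servo_tool", "kwargs": {"series": [0.03,-0.005,0.05,0,0.07,-0.018,0.12,0.01,0.077,-0.018,0.2,0.01,0.077,-0.018,0.28,0.01,0.077,-0.018,0.35,0.01,0.077,-0.018,0.42,0.01,0.077,-0.018,0.48,0.01,0.077,-0.018,0.52,0.01,0.077,-0.018,0.55,0.01,0.077,-0.018,0.56,0.01,0.077,-0.018,0.56,0.01]}}

```text
clock: 3.32
ee_pos: [0.4594, 0.2011, 0.0836]
tcp_rot: [2.775, 1.472, -0.0]
wrist_force: [0.7, -1.1, -0.2]
finger_gap: 0.498
grip_force: 0.0
```

```bash
python3 - <<'E'
from h import *
m=vision.camera_model("wrist"); save("wrist","w2")
E
python3 go.py .459 .202 .082 56
```

```text
pos [0.4598 0.2013 0.0843] yaw 55.89 shift [ 0.    -0.003  0.008] turn -0.004 j [ 0.34  0.09  1.66 -0.    1.39  0.93] down [ 0.001  0.    -1.   ]
```

View pics/w2.png

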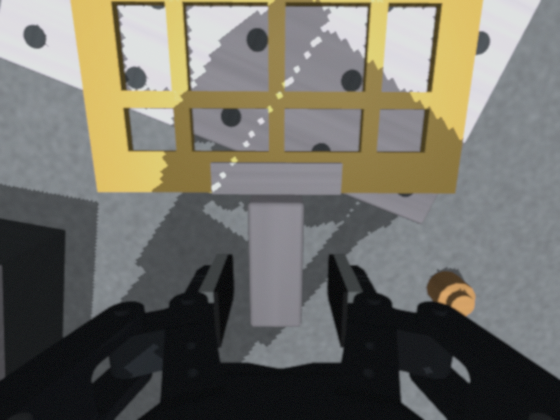

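The handle lies between the fingers, centred at column 276 (fingers 233–328), with the front edge square. I'll close on it and lift.

>>> {"fn": "servo_tool", "kwargs": {"series": [0,0,0,0,0,0,0,0,0,0,0,0,0,0,0,0,0,0,0,0,0,0,0,0], "hand": 1}}

```text
clock: 3.87
ee_pos: [0.46, 0.2017, 0.0847]
tcp_rot: [2.775, 1.473, 0.003]
wrist_force: [-1.4, -0.8, 6.2]
finger_gap: 0.221
grip_force: 61.3
```

>>> {"fn": "servo_tool", "kwargs": {"series": [0,0,-0.02,0,0,0,-0.05,0,0,0,-0.09,0,0,0,-0.13,0,0,0,-0.17,0,0,0,-0.2,0,0,0,-0.25,0,0,0,-0.3,0,0,0,-0.35,0,0,0,-0.4,0,0,0,-0.42,0,0,0,-0.42,0]}}

```text
clock: 4.87
ee_pos: [0.4601, 0.2017, 0.2118]
tcp_rot: [2.774, 1.472, 0.006]
wrist_force: [-0.4, 0.3, -2.6]
finger_gap: 0.218
grip_force: 60.2
```

```bash
python3 - <<'E'
from h import *
m=vision.camera_model("wrist"); im=save("wrist","w3"); s=save("side","s3")
o=np.hstack([cv2.resize(im,(400,300)),cv2.resize(s[180:405,100:400],(400,300))]); cv2.imwrite("pics/c3.png",o)
E
python3 go.py .46 -.12 .2 6.2
```

```text
pos [0.4592 0.2014 0.2092] yaw 55.91 shift [-0.886  0.603  0.031] turn 1.735 j [ 0.34 -0.01  1.5  -0.    1.64  0.93] down [-0. -0. -1.]
```

View pics/c3.png

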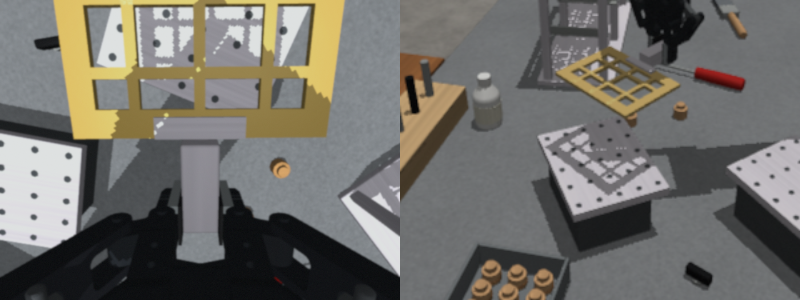

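The jig is up and level in the grip, handle between the fingers. I'll measure its offset in the tool frame from w3.

```bash
python3 - <<'E'
from h import *
im=cv2.imread("pics/w3.png"); m=vision.camera_model("wrist"); s=bot.sense()
mk=cv2.inRange(cv2.cvtColor(im,cv2.COLOR_BGR2HSV),(15,90,60),(35,255,255)); mk[250:]=0
M=R(s["tcp_rot"]); p=s["ee_pos"]
# front edge: lowest amber pixel per column, away from the handle
cols=[c for c in range(105,455,5) if mk[:,c].any() and not 200<c<360]
E=[(c,np.where(mk[:,c])[0].max()+.5) for c in cols]
print(E[::4], E[-6:])
T=np.array([M.T@(onz(m,e,p[2]+.0105)-p) for e in E])
b,_=np.polyfit(T[:,1],T[:,0],1),0; r=T[:,0]-np.polyval(b,T[:,1]); g=abs(r)<.002
b=np.polyfit(T[g,1],T[g,0],1); print("slope deg",np.degrees(b[0]),"edge x",b[1],g.sum(),len(g))
row=160; xs=np.where(mk[row])[0]; 
L,Rr=[M.T@(onz(m,(x,row),p[2]+.0105)-p) for x in(xs.min(),xs.max()+1)]; print("sides",xs.min(),xs.max(),L,Rr)
E
```

```text
[(105, np.float64(195.5)), (125, np.float64(195.5)), (145, np.float64(194.5)), (165, np.float64(192.5)), (185, np.float64(192.5)), (360, np.float64(191.5)), (380, np.float64(238.5)), (400, np.float64(246.5)), (420, np.float64(191.5)), (440, np.float64(191.5))] [(425, np.float64(191.5)), (430, np.float64(191.5)), (435, np.float64(191.5)), (440, np.float64(191.5)), (445, np.float64(191.5)), (450, np.float64(191.5))]
slope deg 2.1927140653228165 edge x 0.0396001606498116 20 39
sides 98 459 [ 0.0512832  -0.07197063 -0.0105049 ] [ 0.05126281  0.06992818 -0.01054131]
```

```bash
python3 go.py .395 .04 .211 32; python3 -c "
import numpy as np
a=np.radians(55.9);print(np.degrees(a))"
```

```text
pos [0.4592 0.2014 0.2092] yaw 55.91 shift [-0.566  0.124 -0.006] turn 0.835 j [ 0.34 -0.01  1.5  -0.    1.64  0.93] down [-0. -0. -1.]
55.900000000000006
```

>>> {"fn": "servo_tool", "kwargs": {"series": [-0.04,0.01,0,0.03,-0.1,0.02,0,0.1,-0.16,0.035,0,0.18,-0.22,0.05,0,0.27,-0.28,0.06,0,0.36,-0.34,0.075,0,0.46,-0.4,0.09,0,0.56,-0.45,0.1,0,0.65,-0.5,0.11,0,0.73,-0.54,0.12,0,0.79,-0.566,0.124,0,0.83,-0.566,0.124,0,0.835]}}

```text
clock: 5.97
ee_pos: [0.3942, 0.0388, 0.2089]
tcp_rot: [3.021, 0.861, -0.002]
wrist_force: [-0.3, 0.1, -2.2]
finger_gap: 0.222
grip_force: 60.1
```

```bash
python3 go.py .400 -.1235 .21 5.6
```

```text
pos [0.3942 0.0388 0.2089] yaw 31.82 shift [-0.269  0.47  -0.003] turn 0.915 j [ 0.01 -0.32  1.78 -0.    1.68  1.02] down [-0.001 -0.    -1.   ]
```

>>> {"fn": "servo_tool", "kwargs": {"series": [-0.02,0.03,0,0.04,-0.05,0.08,0,0.12,-0.08,0.13,0,0.22,-0.11,0.18,0,0.32,-0.14,0.23,0,0.42,-0.17,0.29,0,0.52,-0.2,0.34,0,0.63,-0.22,0.38,0,0.73,-0.24,0.42,0,0.82,-0.26,0.45,0,0.88,-0.269,0.47,0,0.915,-0.269,0.47,0,0.915]}}

```text
clock: 6.97
ee_pos: [0.4013, -0.1229, 0.2093]
tcp_rot: [-3.138, -0.156, 0.001]
wrist_force: [0.6, 1.0, -1.1]
finger_gap: 0.224
grip_force: 60.2
```

```bash
python3 go.py .422 -.121 .186 5.6
python3 - <<'E'
from h import *
m=vision.camera_model("wrist"); im=save("wrist","w4")
y=np.radians(6.2);Q=np.array([[np.cos(y),-np.sin(y)],[np.sin(y),np.cos(y)]])
w=lambda x,yy,z:[*(np.array([.6774,-.178])+Q@[x,yy]),z]
P=proj(m,[w(-.0625,.16,.2),w(-.0625,.01,.2),w(-.0625,.16,.125),w(-.0625,.01,.125),w(-.0645,.156,.265),w(-.0645,.014,.265)]); print(P.round())
E
```

```text
pos [ 0.4013 -0.1229  0.2093] yaw 5.71 shift [0.069 0.    0.078] turn 0.004 j [-0.39 -0.25  1.72 -0.    1.67  1.09] down [-0.001  0.    -1.   ]
[[  43. -322.]
 [ 503. -328.]
 [ 137. -147.]
 [ 415. -151.]
 [-235. -877.]
 [ 766. -896.]]
```

View pics/w4.png

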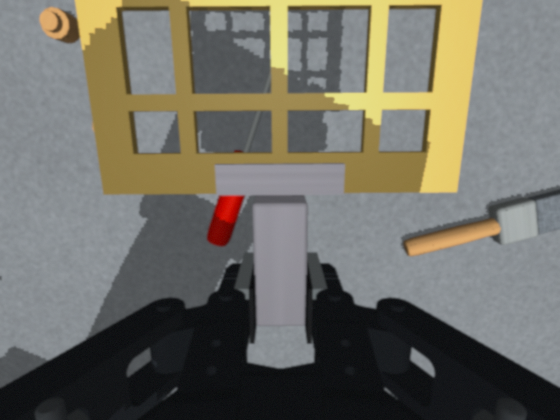

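The wrist view shows only the jig and table: front edge at row 192–193 and square, centred at column 281. I'll move to just before the rails and compare jig and batch_a from the top camera.

>>> {"fn": "servo_tool", "kwargs": {"series": [0.02,0,0.01,0,0.05,0,0.03,0,0.08,0,0.05,0,0.11,0,0.065,0,0.14,0,0.075,0,0.17,0,0.078,0,0.19,0,0.078,-0.01,0.194,0,0.078,-0.01,0.194,0,0.078,-0.01]}}

```text
clock: 7.77
ee_pos: [0.4594, -0.116, 0.1861]
tcp_rot: [-3.137, -0.168, 0.0]
wrist_force: [0.1, -0.0, -2.7]
finger_gap: 0.22
grip_force: 60.2
```

```bash
python3 go.py .4597 -.1161 .186 6
python3 - <<'E'
from h import *
m=vision.camera_model("top"); im=save("top","t5"); s=save("side","s5")
c=im[110:240,280:410]; o=np.hstack([cv2.resize(c,(400,400),interpolation=cv2.INTER_CUBIC),cv2.resize(s[80:250,170:340],(400,400),interpolation=cv2.INTER_CUBIC)]); cv2.imwrite("pics/c5.png",o)
y=np.radians(6.2);Q=np.array([[np.cos(y),-np.sin(y)],[np.sin(y),np.cos(y)]])
w=lambda x,yy,z:[*(np.array([.6774,-.178])+Q@[x,yy]),z]
# predicted jig corners at s=120 (top z .197), lip corners
P=proj(m,[w(-.0675-.105,.156,.197),w(-.0675-.105,.014,.197),w(-.0645,.156,.265),w(-.0645,.014,.265)])
print((( P-[280,110]+.5)*400/130).round())
E
```

```text
pos [ 0.4594 -0.116   0.1861] yaw 6.13 shift [0.001 0.    0.   ] turn 0.005 j [-0.33 -0.08  1.62 -0.    1.6   1.14] down [-0.  0. -1.]
[[ 94. 323.]
 [244. 307.]
 [ 85. 192.]
 [240. 175.]]
```

View pics/c5.png

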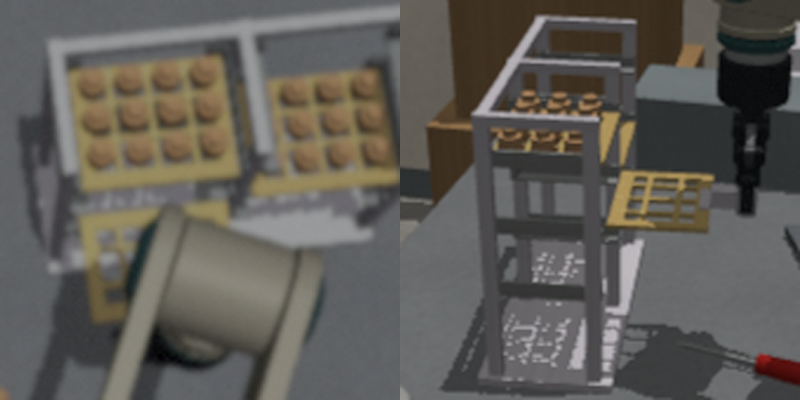

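The jig's front-left corner sits at (94,323), exactly as predicted, and the batch_a lip matches too, so the jig is lined up with the bay. I'll slide it in.

>>> {"fn": "servo_tool", "kwargs": {"series": [0.02,0,0,0.005,0.05,0,0,0.005,0.08,0,0,0.005,0.11,0,0,0.005,0.14,0,0,0.005,0.16,0,0,0.005,0.16,0,0,0.005]}}

```text
clock: 8.45
ee_pos: [0.508, -0.1112, 0.1859]
tcp_rot: [-3.137, -0.163, 0.0]
wrist_force: [0.0, -0.7, -2.1]
finger_gap: 0.229
grip_force: 60.2
```

>>> {"fn": "servo_tool", "kwargs": {"series": [0.02,0,0,0,0.05,0,0,0,0.08,0,0,0,0.11,0,0,0,0.14,0,0,0,0.16,0,0,0,0.165,0,0,0,0.165,0,0,0,0.165,0,0,0]}}

```text
clock: 9.2
ee_pos: [0.5559, -0.1064, 0.1862]
tcp_rot: [3.137, 0.162, -0.001]
wrist_force: [0.2, 0.4, -1.6]
finger_gap: 0.219
grip_force: 60.2
```

>>> {"fn": "servo_tool", "kwargs": {"series": [0,0,0.005,0,0,0,0.01,0,0,0,0.014,0,0,0,0.018,0,0,0,0.02,0,0,0,0.02,0]}}

```text
clock: 9.7
ee_pos: [0.5561, -0.1064, 0.1803]
tcp_rot: [3.137, 0.162, 0.0]
wrist_force: [0.0, -0.4, -1.3]
finger_gap: 0.224
grip_force: 60.3
```

>>> {"fn": "servo_tool", "kwargs": {"series": [0,0,0.004,0,0,0,0.006,0,0,0,0.006,0]}}

```text
clock: 9.95
ee_pos: [0.5564, -0.1064, 0.1798]
tcp_rot: [3.137, 0.162, 0.003]
wrist_force: [-3.5, 0.9, 3.9]
finger_gap: 0.222
grip_force: 61.1
```

Resting on the ledges. I'll let go and back off.

>>> {"fn": "servo_tool", "kwargs": {"series": [0,0,0,0,0,0,0,0,0,0,0,0,0,0,0,0], "hand": 0}}

```text
clock: 10.28
ee_pos: [0.5562, -0.1063, 0.1782]
tcp_rot: [3.137, 0.162, -0.0]
wrist_force: [0.2, -0.4, -0.6]
finger_gap: 0.5
grip_force: 0.0
```

>>> {"fn": "servo_tool", "kwargs": {"series": [-0.02,0,0,0,-0.05,0,0,0,-0.09,0,0,0,-0.13,0,0,0,-0.17,0,0,0,-0.2,0,0,0,-0.2,0,0,0]}}

```text
clock: 10.87
ee_pos: [0.4953, -0.1127, 0.1786]
tcp_rot: [3.137, 0.161, -0.0]
wrist_force: [0.3, 1.0, -0.1]
finger_gap: 0.495
grip_force: 0.0
```

>>> {"fn": "servo_tool", "kwargs": {"series": [0,0,0,0,0,0,0,0,0,0,0,0,0,0,0,0,0,0,0,0], "hand": 1}}

```text
clock: 11.28
ee_pos: [0.4967, -0.1124, 0.1783]
tcp_rot: [-3.137, -0.163, 0.0]
wrist_force: [0.2, -0.3, 1.0]
finger_gap: 0.001
grip_force: 0.0
```

```bash
python3 - <<'E'
from h import *
print(bot.sense()["ee_pos"])
im=save("wrist","w6"); s=save("side","s6")
o=np.hstack([cv2.resize(im,(400,300)),cv2.resize(s[80:215,190:370],(400,300),interpolation=cv2.INTER_CUBIC)]); cv2.imwrite("pics/c6.png",o)
E
```

```text
[ 0.49670304 -0.11242882  0.17828739]
```

View pics/c6.png

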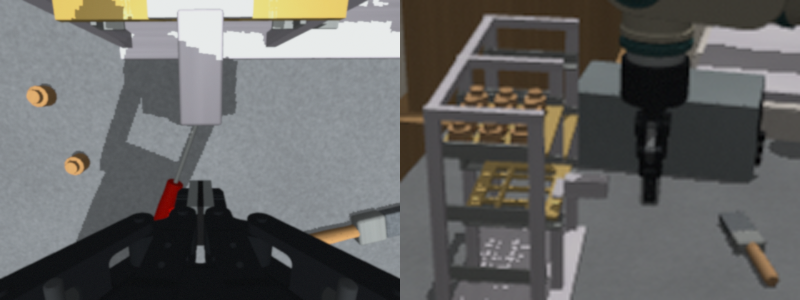

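Jig is level on the middle rails with the handle to the front, ending at (199,122) and in line with the shut fingers. I'll push on the handle end until it stops.

>>> {"fn": "servo_tool", "kwargs": {"series": [0.02,0,-0.01,0,0.05,0,-0.02,0,0.08,0,-0.025,0,0.1,0,-0.025,0,0.115,0,-0.025,0,0.13,0,-0.025,0,0.14,0,-0.025,0,0.15,0,-0.025,0,0.16,0,-0.025,0,0.16,0,-0.025,0]}}

```text
clock: 12.22
ee_pos: [0.5445, -0.1075, 0.1858]
tcp_rot: [-3.137, -0.162, -0.0]
wrist_force: [0.2, -0.1, 0.2]
finger_gap: 0.005
grip_force: 0.0
```

>>> {"fn": "servo_tool", "kwargs": {"series": [0.006,0,0,0,0.012,0,0,0,0.018,0,0,0,0.018,0,0,0]}}

```text
clock: 12.55
ee_pos: [0.5498, -0.1069, 0.1859]
tcp_rot: [3.137, 0.162, 0.0]
wrist_force: [0.5, 1.0, 0.6]
finger_gap: 0.002
grip_force: 0.0
```

>>> {"fn": "servo_tool", "kwargs": {"series": [0.004,0,0,0,0.008,0,0,0,0.01,0,0,0,0.01,0,0,0]}}

```text
clock: 12.88
ee_pos: [0.5527, -0.1067, 0.186]
tcp_rot: [3.137, 0.162, 0.0]
wrist_force: [0.0, -1.3, -0.8]
finger_gap: 0.002
grip_force: 0.1
```

>>> {"fn": "servo_tool", "kwargs": {"series": [0.004,0,0,0,0.007,0,0,0,0.007,0,0,0]}}

```text
clock: 13.13
ee_pos: [0.5548, -0.1065, 0.186]
tcp_rot: [3.137, 0.162, 0.0]
wrist_force: [-0.6, 0.4, -0.9]
finger_gap: -0.001
grip_force: 0.2
```

>>> {"fn": "servo_tool", "kwargs": {"series": [0.004,0,0,0,0.007,0,0,0,0.007,0,0,0]}}

```text
clock: 13.38
ee_pos: [0.5559, -0.1068, 0.186]
tcp_rot: [3.137, 0.161, -0.004]
wrist_force: [-7.8, -1.7, 3.3]
finger_gap: 0.001
grip_force: 3.6
```

```bash
python3 - <<'E'
from h import *
s=bot.sense();print(s["ee_pos"],s["wrist_force"])
m=vision.camera_model("wrist"); im=save("wrist","w7"); g=cv2.cvtColor(im,cv2.COLOR_BGR2GRAY)
print(g[100:300:5,280].tolist())
hs=cv2.cvtColor(im,cv2.COLOR_BGR2HSV)
for c in (140,160,180,380,400,420):
    k=cv2.inRange(hs,(15,90,50),(35,255,255))[:,c]; e=np.where(k)[0]
    if len(e): print(c,e.min(),e.max())
# predicted front-edge rows: home jig (top z .190) and lip
y=np.radians(6.2);Q=np.array([[np.cos(y),-np.sin(y)],[np.sin(y),np.cos(y)]])
w=lambda x,yy,z:[*(np.array([.6774,-.178])+Q@[x,yy]),z]
print(proj(m,[w(-.0525,.125,.19),w(-.0525,.045,.19),w(-.0645,.085,.26),w(-.1025,.085,.207)]).round())
E
```

```text
[ 0.55590255 -0.10679111  0.18599397] [-7.84303277 -1.66626704  3.29505168]
[138, 136, 137, 137, 136, 135, 134, 135, 135, 135, 133, 131, 131, 131, 131, 129, 129, 129, 127, 127, 126, 126, 125, 126, 154, 153, 152, 151, 151, 150, 150, 150, 149, 144, 15, 14, 10, 14, 30, 31]
140 0 216
160 0 217
180 0 217
380 0 215
400 0 215
420 0 215
[[177. 135.]
 [376. 134.]
 [273. 208.]
 [277. 267.]]
```

Force rises to 7.8 N at the predicted home point, so it should be against the stops. One more nudge to confirm, then back away.

>>> {"fn": "servo_tool", "kwargs": {"series": [0.003,0,0,0,0.003,0,0,0]}}

```text
clock: 13.6
ee_pos: [0.5562, -0.1071, 0.186]
tcp_rot: [3.136, 0.16, -0.007]
wrist_force: [-10.2, -4.1, 3.2]
finger_gap: -0.003
grip_force: 5.6
```

>>> {"fn": "servo_tool", "kwargs": {"series": [-0.02,0,0,0,-0.06,0,0,0,-0.12,0,0,0,-0.18,0,0,0,-0.25,0,0,0,-0.32,0,0,0,-0.36,0,0,0,-0.36,0,0,0]}}

```text
clock: 14.27
ee_pos: [0.449, -0.1174, 0.1863]
tcp_rot: [3.137, 0.161, 0.002]
wrist_force: [-0.2, 0.1, 0.4]
finger_gap: 0.003
grip_force: 0.0
```

```bash
python3 - <<'E'
from h import *
s=save("side","s8"); m=vision.camera_model("side")
y=np.radians(6.2);Q=np.array([[np.cos(y),-np.sin(y)],[np.sin(y),np.cos(y)]])
w=lambda x,yy,z:[*(np.array([.6774,-.178])+Q@[x,yy]),z]
P=proj(m,[w(-.1025,.095,.207),w(-.1025,.095,.185)]); print("pred handle end",P.round(1))
u,v=P.mean(0).round().astype(int); g=cv2.cvtColor(s,cv2.COLOR_BGR2GRAY)
print(u,v,g[v-2,u-14:u+15].tolist())
mm=vision.camera_model("wrist"); im=save("wrist","w8"); gw=cv2.cvtColor(im,cv2.COLOR_BGR2GRAY)
h=proj(mm,[w(-.1025,.085,.207)])[0]; print("wrist pred",h.round(1)); u,v=h.round().astype(int); a=max(v-14,0); print(a,gw[a:v+15,u].tolist())
E
```

```text
pred handle end [[273.8 162.2]
 [273.7 170. ]]
274 166 [75, 76, 76, 76, 76, 76, 75, 75, 74, 75, 75, 75, 75, 75, 73, 93, 108, 109, 109, 108, 106, 108, 106, 107, 107, 107, 107, 106, 106]
wrist pred [277.  -48.7]
0 [167, 167, 166, 166, 166, 166, 168, 167, 167, 168, 170, 170, 172, 170, 170, 170, 170, 171, 168, 168, 165, 163, 161, 163, 161, 133, 110, 119, 139, 150, 153, 154, 154, 152, 151, 150, 151, 151, 151, 151, 151, 153, 153, 153, 153, 153, 153, 153, 153, 152, 151, 151, 150, 150, 152, 153, 152, 152, 151, 152, 152, 152, 152, 152, 151, 149, 138, 117, 103, 99, 95, 95, 93, 91, 91, 89, 90, 91, 90, 91, 91, 91, 93, 94, 96, 95, 96, 95, 95, 94, 94, 93, 91, 90, 90, 91, 94, 95, 93, 94, 92, 92, 92, 98, 106, 114, 117, 118, 120, 120, 119, 117, 116, 115, 110, 108, 104, 100, 97, 93, 90, 89, 88, 87, 87, 90, 92, 89, 91, 92, 91, 93, 94, 93, 93, 93, 93, 93, 91, 91, 91, 90, 89, 91, 91, 93, 93, 93, 94, 95, 97, 96, 96, 93, 92, 93, 91, 92, 93, 93, 92, 94, 93, 93, 95, 95, 95, 96, 97, 95, 94, 92, 91, 92, 93, 94, 94, 94, 95, 94, 95, 96, 96, 96, 96, 97, 95, 93, 91, 91, 92, 93, 94, 93, 95, 96, 97, 97, 96, 97, 95, 95, 95, 95, 97, 97, 97, 96, 96, 97, 96, 96, 99, 102, 110, 121, 134, 148, 155, 155, 155, 155, 155, 156, 156, 157, 156, 155, 154, 154, 155, 155, 155, 155, 154, 154, 155, 154, 152, 152, 153, 155, 155, 154, 154, 155, 154, 153, 153, 153, 148, 134, 100, 63, 43, 40, 41, 40, 40, 41, 41, 40, 38, 38, 36, 36, 37, 37, 38, 35, 32, 31, 31, 33, 32, 31, 32, 30, 32, 29, 28, 26, 28, 25, 26, 26, 24, 27, 29, 35, 42, 44, 46, 49, 51, 51, 51, 52, 47, 42, 35, 34, 35, 32, 32, 33, 32, 32, 33, 33, 33, 32, 32, 32, 34, 31, 32, 32, 32, 32, 30, 32, 32, 32, 31, 34, 30, 31, 32, 33, 33, 31, 30, 31, 33, 31, 33, 34, 31, 30, 33, 33, 45, 77, 115, 137, 144, 147, 148, 152, 153, 153, 153, 153, 155, 156, 154, 155, 154, 154, 153, 154, 155, 157, 158, 157, 149, 126, 81, 35, 18, 16, 17, 16, 17, 16, 19, 14, 18, 17, 20, 18, 20, 17, 21, 19]
```

Side image puts the handle end within about 2 mm of predicted home. A second, firmer push will rule out a jam.

>>> {"fn": "servo_tool", "kwargs": {"series": [0.04,0,0,0,0.1,0,0,0,0.16,0,0,0,0.22,0,0,0,0.28,0,0,0,0.32,0,0,0,0.34,0,0,0,0.35,0,0,0,0.357,0,0,0,0.357,0,0,0]}}

```text
clock: 15.2
ee_pos: [0.556, -0.1062, 0.1854]
tcp_rot: [-3.137, -0.162, 0.004]
wrist_force: [-2.9, -0.2, -0.7]
finger_gap: -0.001
grip_force: 1.7
```

>>> {"fn": "servo_tool", "kwargs": {"series": [0.005,0,0,0,0.01,0,0,0,0.012,0,0,0,0.012,0,0,0]}}

```text
clock: 15.53
ee_pos: [0.5561, -0.1062, 0.1854]
tcp_rot: [-3.137, -0.16, 0.018]
wrist_force: [-24.3, -0.4, 6.1]
finger_gap: -0.0
grip_force: 12.1
```

Solid stop: 24 N with no movement, so it is home. I'll back off and hand in.

>>> {"fn": "servo_tool", "kwargs": {"series": [-0.02,0,0,0,-0.06,0,0,0,-0.12,0,0,0,-0.18,0,0,0,-0.24,0,0,0,-0.28,0,0,0,-0.28,0,0,0,-0.28,0,0,0]}}

```text
clock: 16.2
ee_pos: [0.4769, -0.1147, 0.1865]
tcp_rot: [3.137, 0.161, 0.003]
wrist_force: [-0.1, -0.1, 0.0]
finger_gap: -0.002
grip_force: 0.0
```

```bash
python3 -c "
from h import *
s=bot.sense(); print(s['ee_pos'],s['wrist_force']); print(bot.sign_off())"
```

```text
[ 0.47685379 -0.11467971  0.18650914] [-0.06752925 -0.06767147  0.04392314]
the job is handed in; nothing more can be done
None
```

The empty jig is on the left bay's middle rail pair, under the loaded jig, pushed against the rear stops (firm at 24 N) and released with its handle to the front; I handed it in at about 16 s, and no verdict came back.

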